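# Load a D cell in an adjustable bench cell holder

### The arm

A 6-joint arm with a two-finger parallel gripper is mounted at the origin on a cart in front of the work surface, level with it; the furniture and walls round the work are solid. World frame = base frame: x ahead of the robot, y to its left, z up, the work surface at z = 0. Lengths are in m, angles in degrees, forces in N, time in s.
With the tool pointing down it reaches from about 0.25 to 0.725 m from the base axis. Payload 9.7 kg.
Tool frame: the origin (TCP) lies between the finger pads; the fingertips stand 25 mm ahead of it and the grasp point (between the pads) lies 6 mm ahead of it; z points along the fingers, y is the line along which they close (so a half turn about z gives the same grasp; the last joint's range is limited). The gripper opens to 85 mm and grips with 20 to 120 N. Pads are 22 mm wide; open, the fingers measure 114 mm over their backs; the gripper's body (76 mm by 85 mm) begins 54 mm behind the grasp point. The pads swing forward as they close: fully open they stand 13 mm farther back than shut.
Start: joints at [71.448, 4.979, 10.078, 95.1, 0, 90], TCP at [0.175, 0.521, 0.256] pointing down, gripper open.
Joint ranges: [-179.16, 179.16], [-48.56, 103.87], [-65.8, 70.77], [-126.05, 130.52], [-82.76, 87.17], [-180, 180]. Speed limits (degrees/s): [127.2, 127.2, 147.25, 180, 180, 180].

### API

Orientations are given as [roll, pitch, yaw] about the fixed x, y, z axes, in that order (R = Rz(yaw) Ry(pitch) Rx(roll)).
In Python, from workcell import bot gives the robot as it stands.
- The arm moves only by the tool creep_tool, called by a JSON object that holds its "name" and its "arguments". Schema: {"type":"object","properties":{"ticks":{"type":"array","items":{"type":"array","items":{"type":"array","items":{"type":"number"},"minItems":5,"maxItems":5},"minItems":1,"maxItems":5},"minItems":1,"maxItems":1},"grip_n":{"type":"number"},"only":{"type":"string"},"quiet":{"type":"boolean"},"lines":{"type":"string"}},"required":["ticks"],"additionalProperties":false}. ticks is a list that holds a single list of rows (three levels of brackets), with 1 to 5 rows, each of 5 numbers: dx, dy, dz in parts of the range, where 1.0 means 50 cm, then a turn about the tool's z in normalised numbers (1 is 180 degrees), then the finger opening in m; each row is the pose to reach, as a shift and turn from the pose commanded when the call began, along the tool's axes at that moment; what a row does not reach only later rows make up. A row lasts 1/12 s, in which the tool goes at most 0.0417 m and 7.16 degrees, less where a joint would pass 70% of its speed; a pose out of reach is approached as far as the arm can. The fingers move at their own pace and stop on an object; grip_n is the grip in N (left out, the last holds). Time passes only in rows, so rows that do not move let the fingers close. The tool returns the time, the measured TCP pose, the force, the opening and the grip force at its end. only (a regular expression) keeps the lines of the reply that match it, lines (a string "A,B") keeps lines A to B, and quiet returns only ok. Shift and turn numbers lie between -1 and 1, and a call with a number outside is refused. Input that does not fit is refused with a message, and nothing moves.
- bot.get_obs(): the state, without advancing time (a new reading comes with each control period).
- bot.camera(name): name is "scene" or "side" or "wrist"; returns the picture (400x640x3 uint8, blue, green, red); there is no depth.
- bot.camera_info(name): a dict with "mtx" (3x3 intrinsics, pixels), "extrinsics" (4x4, takes a point from camera to world coordinates). Camera axes: x right, y down, z forward; pixel columns grow to the right and rows downward; lengths in m; the calibration is good to about 2 mm. The wrist camera is an equidistant fisheye: a pixel r from the principal point sees the ray r / f radians off the axis. A picture is of the moment at which its call begins: read the wrist's pose just before it. camera_info takes no time and is no camera call; for the wrist camera it gives the pose at the moment of the call.
- bot.job_done(): hands the job in; it is judged then, once.
The state is a dict: "time": time; "q": joint angles; "qd": joint speeds; "joint_efforts": joint torques, N m; "ee_pos": TCP position; "tcp_rot": TCP orientation; "wrist_force": force on the tool from outside, world axes, zero at the start; "torque": the same for the moment, N m; "opening": finger opening in m; "grasp_force": force on a finger pad.
Only numpy, scipy, OpenCV 4.12 (cv2) and the standard library are available. Lean on these libraries where they do the work, as an engineer would, in place of code of your own. Each camera call takes 0.05 s, during which the arm holds its last target. There are 200 camera calls.

### The job

Set up the bench holder for the D cell: slide the loose stop to the scribed mark and swing its clamp lever fully home, so that the spring cannot shove the stop away. Then load the cell, flat end against the coil spring: push it back against the spring until the button end clears the stop and drops in, and leave it lying level in the saddles with its button on the stop's contact. Do not knock the caliper, the screwdriver or the small battery about.

Things in the scene. Friction and masses are not known exactly. Their poses are not given: they have to be found in the camera images.
- holder: Black bench holder for one cell, fixed to the desk: base plate 234 x 92 mm, top 14 mm above the desk. Origin under the base on its centre line; x runs along it from the coil spring (-x end) to the clamp lever (+x end), z up. A spring block stands at x -108 to -94 mm, top 50 mm above the desk, 46 mm wide; two black terminals 29 mm high at x = -83, y = +-30 mm.
- spring_seat (a point): On the holder's centre line, where the free spring's tip plate (18 mm across) stands, x = -70.5 mm, 33 mm above the desk; axes as the holder's. The steel coil spring, 20 mm across, points to the holder's +x from the spring block.
- saddles (a point): Where the middle of the axis of a cell seated at the mark comes to lie, x = -47.5 mm, 33 mm above the desk (the cell's underside 16 mm above it); axes as the holder's. Two grey V saddles carry the cell, at holder x -72 to -58 and -37 to -25 mm, up to 25 mm above the desk and 21 mm either side of the centre line.
- spring (a joint): How far the coil spring is pressed in, m: 0 free, at most 0.018; stiffness 600 N/m. About 0.007 with a cell seated and the stop on the mark.
- stop (a joint): Position of the sliding stop, m: 0 when its index wings stand at the mark, + towards the clamp lever (away from the spring), range -0.008 to 0.032. It starts on the + side, and slides along the holder's x with about 1 N of friction while the clamp is loose.
- contact (a point): Centre of the brass contact on the sliding stop, facing the spring, 33 mm above the desk; axes as the holder's. The stop is an aluminium angle bracket: upright plate 48 mm wide, from 1.5 to 9.5 mm behind the contact (+x), its top edge 36 mm above the desk. Behind it two ribs (y = +-21 mm, to 20.5 mm behind, 31.5 mm high) and the slotted foot, top 19 mm high.
- mark (a point): Point on the scribed white line across the edge of the base (one on either side, square to the centre line), at the holder's y = +38 mm; axes as the holder's. The stop is set when the front edges of its index wings stand over the line.
- pointer (a point): Front (spring-side) edge of the index wing, a thin aluminium tab that sticks out from the stop over the base's edge on either side; here at the holder's y = +40 mm. Same holder x as the contact.
- lever (a joint): Angle of the clamp lever, rad: 0 loose (arm square to the base, pointing to the holder's +y), 1.571 fully home (arm along the base, pointing to the holder's +x). Turns clockwise seen from above, stays where it is left, needs about 3 N at its tip; clamps the stop harder the further it is turned. Starts loose, 0 to 0.35.
- lever_tip (a point): Centre of the ball (15 mm across) at the end of the lever's round black arm (11 mm thick), 43 mm above the desk, 60 mm from the hinge axis. The arm slopes down to 37 mm above the desk at the hub, which is 21 mm across.
- lever_hinge (a point): On the lever's vertical axis, 43 mm above the desk, at the holder's x = 68, y = 20 mm; axes as the holder's. A plain guide bolt, 27 mm high, stands at y = -20 mm.
- cell: Grey D-size cell, a cylinder 34 mm across and 61.5 mm long over the button, about 0.14 kg; loose, on its side on the desk. Origin 17 mm off its axis, half way along; its x runs along the cell towards the button end (a dark ring marks that end).
- cell_button (a point): Tip of the cell's button (9.6 mm across, 1.5 mm proud), on the cell's axis, 61.5 mm from cell_flat.
- cell_flat (a point): Centre of the cell's flat end, on its axis.
- caliper: Bystander: caliper 210 x 72 x 17 mm, lying.
- screwdriver: Bystander: yellow-handled screwdriver 160 mm, lying.
- small_battery: Bystander: small cylindrical battery 15 mm across, 50 mm tall, standing.

How it is judged (in metres and radians):
On the way, in this order (a step that is already met when the one before it is completed fails the run):
1. the stop stands on the mark (within 3 mm) and the clamp lever is home (within about 0.2 rad) (value of joint stop between -0.003 and 0.003 m and value of joint lever above 1.37 rad), for 0.2 s.
2. the cell lies seated between spring and contact (x of cell_button in the frame of contact between -0.003 and 0.002 m and z of cell_button in the frame of contact between -0.004 and 0.003 m and value of joint spring above 0.003 m), for 0.2 s.
At the end, for the whole second after the job is handed in: Stop within 3 mm of the mark, lever within 0.2 rad of home; cell at rest, level and in line with the holder (4 degrees), button on the contact (3 mm along, 4 mm across, 3 mm high or 4 mm low), spring pressed in more than 3 mm (all of step 1 and all of step 2 and y of cell_button in the frame of contact between -0.004 and 0.004 m and angle between the x axis of cell and the x axis of holder, either way round below 0.07 rad and linear speed of cell below 0.01 m/s); the robot touches nothing.
It fails at once if the caliper is moved more than 3 cm (distance of caliper from where it was at the start of the episode above 0.03 m).
It fails at once if the screwdriver is moved more than 3 cm (distance of screwdriver from where it was at the start of the episode above 0.03 m).
It fails at once if the small battery is moved more than 3 cm or tipped over (distance of small_battery from where it was at the start of the episode above 0.03 m or angle between small_battery's own z axis and vertical above 0.5 rad).
It also fails if it takes over 61 s, if anything falls off the work surface, if the arm or the gripper's body presses on something with over 40 N, if the wrist force passes 120 N, or if a joint passes its speed limit or range.

## Working session

There is one attempt and no reset: what is moved stays moved. The work goes in short steps, Python scripts to look and compute and a tool call to move; the robot and the scene stay as the last step left them, time stands still between calls to the robot, and variables do not carry over. Pictures are saved under pics/ and viewed, at most 10 in all, crops included, and the job is handed in when it is done.

```bash
ls; mkdir -p pics; python3 - <<'E'
from workcell import bot
import cv2
o=bot.get_obs();print(o['time'],o['ee_pos'],o['tcp_rot'],o['opening'])
for n in("scene","side","wrist"):
    i=bot.camera_info(n);print(n,i['mtx'].round(1).tolist(),i['extrinsics'].round(4).tolist())
    cv2.imwrite(f"pics/{n}0.png",bot.camera(n))
E
```

```text
pics
workcell.py
0.0 [0.17492542 0.5212527  0.25557369] [-1.79924643e+02  4.79985217e-04  1.61450148e+02] 0.08519716947912212
scene [[491.0, 0.0, 321.8], [0.0, 491.0, 201.1], [0.0, 0.0, 1.0]] [[0.6716, -0.5642, 0.4803, 0.0686], [-0.7408, -0.4997, 0.4489, -0.4641], [-0.0133, -0.6573, -0.7535, 0.8807], [0.0, 0.0, 0.0, 1.0]]
side [[473.8, 0.0, 318.1], [0.0, 473.8, 197.9], [0.0, 0.0, 1.0]] [[0.8653, -0.261, 0.428, 0.1182], [-0.5007, -0.4088, 0.763, -0.7954], [-0.0242, -0.8745, -0.4844, 0.5903], [0.0, 0.0, 0.0, 1.0]]
wrist [[309.7, 0.0, 318.1], [0.0, 309.7, 195.2], [0.0, 0.0, 1.0]] [[0.3179, 0.901, 0.2952, 0.0996], [0.9481, -0.302, -0.0992, 0.5464], [-0.0002, 0.3114, -0.9503, 0.3738], [0.0, 0.0, 0.0, 1.0]]
```

View pics/scene0.png

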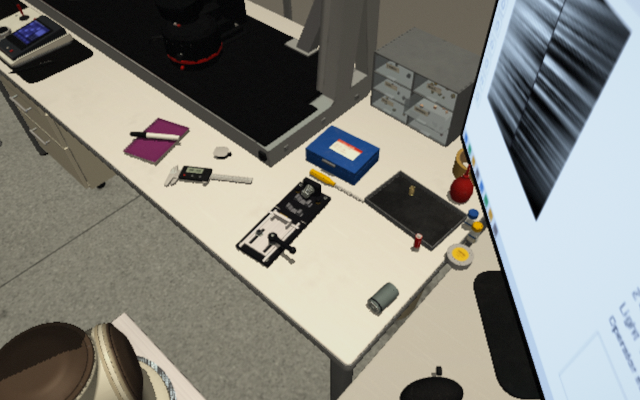

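View pics/side0.png

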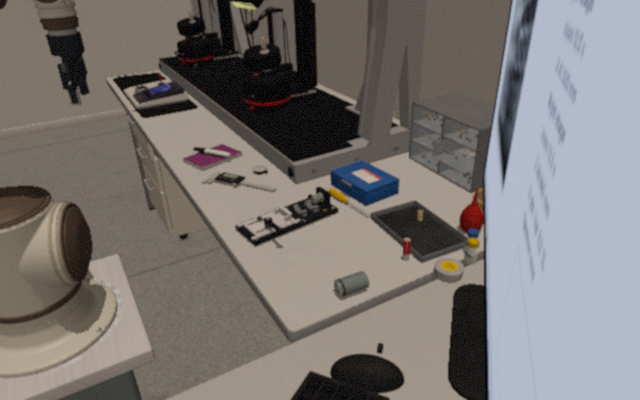

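The scene view shows the holder from (330,185) (spring end) to (240,255) (lever end), with the lever ball at (291,261). The cell is at (383,297), the caliper at (205,175), the screwdriver at (335,183) and the small battery at (418,241). The side view agrees. I'll compute rough positions next.

```bash
cat > h.py <<'E'
from workcell import bot
import numpy as np, cv2
def ray(n,uv,info=None):
    i=info or bot.camera_info(n);K=i['mtx'];E=i['extrinsics']
    x=(uv[0]-K[0,2])/K[0,0];y=(uv[1]-K[1,2])/K[1,1]
    if n=='wrist':
        r=np.hypot(x,y);d=np.array([x/r*np.sin(r),y/r*np.sin(r),np.cos(r)]) if r>1e-9 else np.array([0,0,1.])
    else: d=np.array([x,y,1.])
    return E[:3,3],E[:3,:3]@d
def onz(n,uv,z,info=None):
    o,d=ray(n,uv,info);return o+d*(z-o[2])/d[2]
def proj(n,P,info):
    K=info['mtx'];E=info['extrinsics'];p=(np.atleast_2d(P)-E[:3,3])@E[:3,:3]
    if n=='wrist':
        s=np.hypot(p[:,0],p[:,1]);t=np.arctan2(s,p[:,2]);q=p[:,:2]/s[:,None]*t[:,None]
    else: q=p[:,:2]/p[:,2:]
    return q*[K[0,0],K[1,1]]+[K[0,2],K[1,2]]
E
python3 - <<'E'
from h import *
im=cv2.imread('pics/scene0.png')
cv2.imwrite('pics/c0.png',cv2.resize(im[165:315,225:425],None,fx=4,fy=4,interpolation=cv2.INTER_CUBIC))
for uv,z in [((240,255),0),((330,185),0),((291,261),.043),((383,297),.017),((418,241),.025),((335,183),0)]: print(uv,onz('scene',uv,z).round(3))
E
```

```text
(240, 255) [0.396 0.089 0.   ]
(330, 185) [0.682 0.081 0.   ]
(291, 261) [ 0.44  -0.027  0.043]
(383, 297) [ 0.512 -0.211  0.017]
(418, 241) [ 0.667 -0.186  0.025]
(335, 183) [0.695 0.076 0.   ]
```

View pics/c0.png

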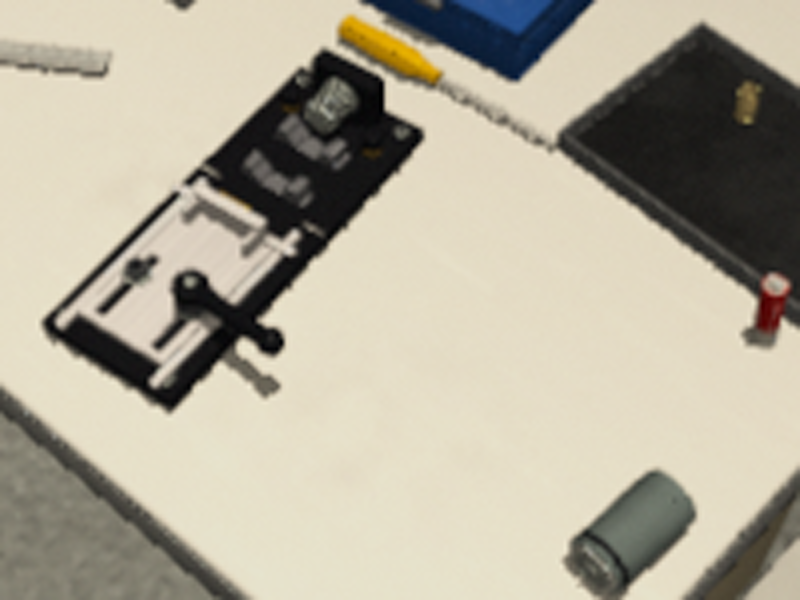

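Holder corners in the crop are at (45,325), (172,408) and (423,132), with the +y mark at (312,228) and the wing at (292,240). The lever points to holder +y, roughly loose, with its ball at (267,338). The cell's dark ring is at its lower-left end (590,555) and the flat end is at (670,490). Next I'll move over the holder for a wrist view.

```bash
python3 - <<'E'
from h import *
f=lambda u,v,z:onz('scene',(225+u/4,165+v/4),z)
A=f(45,325,.014);B=f(172,408,.014);C=f(423,132,.014)
print(A,B,C,np.linalg.norm(A-B),np.linalg.norm(B-C))
d=B-C;yaw=np.degrees(np.arctan2(d[1],d[0]));c=(A+C)/2;print('holder',c,yaw)
o=bot.get_obs();R=bot.camera_info('wrist')['extrinsics'][:3,:3]
y=np.radians(o['tcp_rot'][2]);T=np.array([[np.cos(y),np.sin(y)],[np.sin(y),-np.cos(y)]])
print('tool shift to centre',T.T@(c[:2]-o['ee_pos'][:2]))
a=f(560,565,.017);b=f(690,490,.017);print(a,b)
E
```

```text
[0.40105996 0.10402729 0.014     ] [0.40992978 0.01347863 0.014     ] [0.64211738 0.04297103 0.014     ] 0.09098205099949787 0.23405316443178417
holder [0.52158867 0.07349916 0.014     ] -172.76107057902408
tool shift to centre [-0.47109514 -0.31423098]
[ 0.47226119 -0.19717761  0.017     ] [ 0.54891013 -0.21945072  0.017     ]
```

The rows are not in the units I measure in: shifts go in shares of 50 cm and turns go in shares of 180 degrees. I convert before sending: -0.471 m / 0.5 = -0.942, -0.314 m / 0.5 = -0.628.

{"name": "creep_tool", "arguments": {"ticks": [[[-0.942,-0.628,0,0,0.085],[-0.942,-0.628,0,0,0.085],[-0.942,-0.628,0,0,0.085],[-0.942,-0.628,0,0,0.085],[-0.942,-0.628,0,0,0.085]]]}}

```text
time: 0.57
ee_pos: [0.3031, 0.355, 0.2561]
tcp_rot: [-180.0, 0.0, 161.5]
wrist_force: [1.9, 0.6, 0.7]
opening: 0.085
grasp_force: 0.0
```

To row units: -0.298 m / 0.5 = -0.596, -0.199 m / 0.5 = -0.398.

{"name": "creep_tool", "arguments": {"ticks": [[[-0.596,-0.398,0,0,0.085],[-0.596,-0.398,0,0,0.085],[-0.596,-0.398,0,0,0.085],[-0.596,-0.398,0,0,0.085],[-0.596,-0.398,0,0,0.085]]]}}

```text
time: 0.98
ee_pos: [0.4307, 0.19, 0.2563]
tcp_rot: [180.0, 0.0, 161.5]
wrist_force: [0.1, 1.2, -0.7]
opening: 0.085
grasp_force: 0.0
```

To row units: -0.124 m / 0.5 = -0.248, -0.082 m / 0.5 = -0.164, 64 degrees / 180 = 0.3556.

{"name": "creep_tool", "arguments": {"ticks": [[[-0.248,-0.164,0,0.3556,0.04],[-0.248,-0.164,0,0.3556,0.04],[-0.248,-0.164,0,0.3556,0.04],[-0.248,-0.164,0,0.3556,0.04],[-0.248,-0.164,0,0.3556,0.04]]]}}

```text
time: 1.4
ee_pos: [0.5235, 0.0711, 0.2551]
tcp_rot: [-179.9, 0.0, 125.0]
wrist_force: [0.0, 0.7, 0.1]
opening: 0.04
grasp_force: 0.0
```

{"name": "creep_tool", "arguments": {"ticks": [[[0,0,0.08,0.1556,0.04],[0,0,0.08,0.1556,0.04],[0,0,0.08,0.1556,0.04],[0,0,0.08,0.1556,0.04],[0,0,0.08,0.1556,0.04]]]}}

```text
time: 1.82
ee_pos: [0.5213, 0.0746, 0.2158]
tcp_rot: [-180.0, 0.0, 97.3]
wrist_force: [0.7, 0.5, 0.1]
opening: 0.0399
grasp_force: 0.0
```

```bash
python3 - <<'E'
from h import *
import pickle
i=bot.camera_info('wrist');im=bot.camera('wrist');pickle.dump(i,open('w1.pkl','wb'))
cv2.imwrite('pics/w1raw.png',im)
o=bot.get_obs();print(o['ee_pos'],o['tcp_rot'],o['q'])
a=np.array([.522,.0735,.014]);p=proj('wrist',a,i)[0];print(p)
x0=int(np.clip(p[0]-133,0,373));y0=int(np.clip(p[1]-100,0,200));print(x0,y0)
cv2.imwrite('pics/w1.png',cv2.resize(im[y0:y0+200,x0:x0+266],None,fx=3,fy=3,interpolation=cv2.INTER_CUBIC))
E
```

```text
[0.52137601 0.07466505 0.21604436] [-1.79973392e+02  2.04051151e-04  9.77456212e+01] [ 8.14979207e+00  1.14496645e+00  1.61206188e+00  9.04937047e+01
 -1.63486664e-05  9.04041709e+01]
[318.27654735 173.8992376 ]
185 73
```

View pics/w1.png

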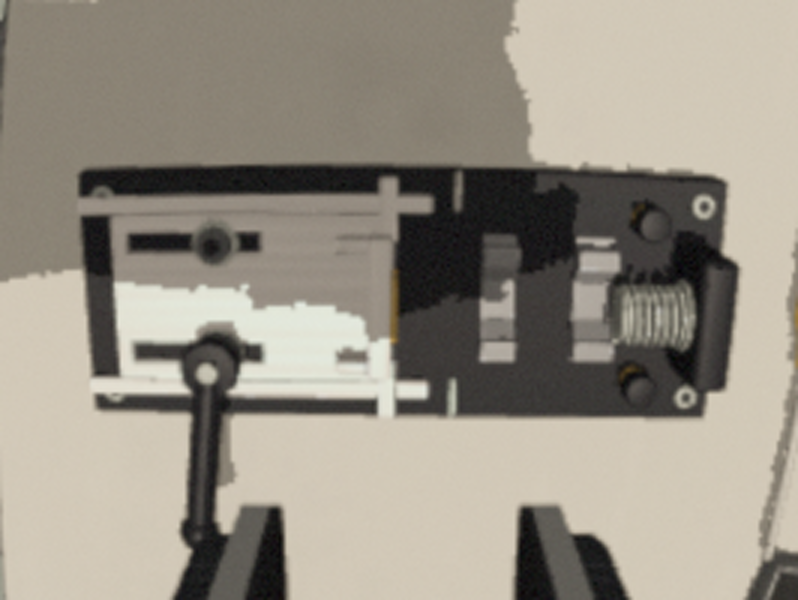

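The wrist view is clear. The base corners are at (80,170), (725,178), (705,416) and (97,410), the marks at (459,190) and (452,397), and the wing front edges at about (397,185) and (395,408). The lever ball is at (200,530) with its hub at (212,365).

```bash
python3 - <<'E'
from h import *
import pickle
from scipy.optimize import least_squares
i=pickle.load(open('w1.pkl','rb'))
px=lambda c:np.array([185+c[0]/3-.33,73+c[1]/3-.33])
obs=[((80,170),(117,-46,14)),((725,178),(-117,-46,14)),((705,416),(-117,46,14)),((97,410),(117,46,14)),((459,190),(-16.75,-40,14)),((452,397),(-16.75,40,14)),((212,243),(68,-20,27)),((732,262),(-108,-23,50)),((722,388),(-108,23,50)),((709,255),(-94,-23,50))]
U=np.array([px(o[0]) for o in obs]);P=np.array([o[1] for o in obs])/1e3
def w(p,P):
    c,s=np.cos(p[2]),np.sin(p[2]);return np.c_[p[0]+c*P[:,0]-s*P[:,1],p[1]+s*P[:,0]+c*P[:,1],P[:,2]]
f=lambda p:(proj('wrist',w(p,P),i)-U).ravel()
r=least_squares(f,[.522,.0735,np.radians(187)],loss='soft_l1');p=r.x
print(p[:2],np.degrees(p[2]));print(r.fun.reshape(-1,2).round(1).tolist());np.save('holder.npy',p)
def loc(c,z):
    q=onz('wrist',px(c),z,i)[:2]-p[:2];C,S=np.cos(p[2]),np.sin(p[2]);return np.array([C*q[0]+S*q[1],-S*q[0]+C*q[1]])*1e3
for n,c,z in [('wing+',(395,408),.019),('wing-',(398,185),.019),('platetop front',(394,300),.036),('platetop rear',(371,300),.036),('tip',(200,530),.043),('hub',(212,365),.043),('mark+',(452,397),.014),('mark-',(459,190),.014)]: print(n,loc(c,z).round(1))
E
```

```text
[0.52332489 0.07728221] 186.62421606844498
[[-0.1, -0.6], [2.8, -0.3], [1.3, 0.4], [0.1, 0.1], [-1.0, -2.6], [-0.7, 1.2], [-1.8, 0.4], [2.5, -1.2], [0.9, 1.3], [-3.1, 0.6]]
wing+ [ 3.4 41.2]
wing- [  3.3 -39.3]
platetop front [ 4.1 -3.2]
platetop rear [11.7 -3.1]
tip [72.9 80.2]
hub [64.6 17.9]
mark+ [-17.5  38.5]
mark- [-17.8 -37.3]
```

```bash
cat >> h.py <<'E'
def H(x,y):
    p=np.load('holder.npy');c,s=np.cos(p[2]),np.sin(p[2]);return np.array([p[0]+(c*x-s*y)/1e3,p[1]+(s*x+c*y)/1e3])
def shift(xy,z,yaw=None):
    o=bot.get_obs();y=np.radians(o['tcp_rot'][2]);d=np.array(xy)-o['ee_pos'][:2]
    print('shift',round(np.cos(y)*d[0]+np.sin(y)*d[1],4),round(np.sin(y)*d[0]-np.cos(y)*d[1],4),round(o['ee_pos'][2]-z,4), '' if yaw is None else (o['tcp_rot'][2]-yaw+180)%360-180)
E
python3 -c "
from h import *
shift(H(8,0),.053,96.6)"
```

```text
shift 0.0025 -0.0057 0.163 1.1456212374053223
```

To row units: 0.163 m / 0.5 = 0.326, 0.145 m / 0.5 = 0.29, 1.1 degrees / 180 = 0.0061.

{"name": "creep_tool", "arguments": {"ticks": [[[0.005,-0.0114,0.08,0.0061,0.024],[0.005,-0.0114,0.16,0.0061,0.024],[0.005,-0.0114,0.24,0.0061,0.024],[0.005,-0.0114,0.29,0.0061,0.024],[0.005,-0.0114,0.326,0.0061,0.024]]], "grip_n": 20}}

```text
time: 2.28
ee_pos: [0.5139, 0.0763, 0.0501]
tcp_rot: [-179.8, 0.0, 96.8]
wrist_force: [0.2, 0.1, 0.2]
opening: 0.024
grasp_force: 0.0
```

{"name": "creep_tool", "arguments": {"ticks": [[[0,0,0,0,0.024],[0,0,0,0,0],[0,0,0,0,0],[0,0,0,0,0],[0,0,0,0,0]]]}}

```text
time: 2.7
ee_pos: [0.5156, 0.0765, 0.0539]
tcp_rot: [180.0, -0.0, 96.6]
wrist_force: [-0.8, -0.1, -5.2]
opening: 0.0085
grasp_force: 23.8
```

To row units: 0.0208 m / 0.5 = 0.0416, 0.018 m / 0.5 = 0.036.

{"name": "creep_tool", "arguments": {"ticks": [[[0,0.008,0,0,0],[0,0.016,0,0,0],[0,0.026,0,0,0],[0,0.036,0,0,0],[0,0.0416,0,0,0]]]}}

```text
time: 3.12
ee_pos: [0.5374, 0.079, 0.0539]
tcp_rot: [179.9, -0.0, 96.5]
wrist_force: [-1.4, 0.4, 0.4]
opening: 0.0087
grasp_force: 24.6
```

{"name": "creep_tool", "arguments": {"ticks": [[[0,0,0,0,0],[0,0,0,0,0]]]}}

```text
time: 3.28
ee_pos: [0.5371, 0.0789, 0.0539]
tcp_rot: [179.9, -0.0, 96.5]
wrist_force: [1.1, 0.7, 1.1]
opening: 0.0085
grasp_force: 24.6
```

```bash
python3 - <<'E'
from h import *
import pickle
i=bot.camera_info('wrist');im=bot.camera('wrist');pickle.dump(i,open('w2.pkl','wb'))
p=proj('wrist',[*H(-17,0),.014],i)[0];print(p)
x0=int(np.clip(p[0]-100,0,440));y0=int(np.clip(p[1]-75,0,250));print(x0,y0)
cv2.imwrite('pics/w2raw.png',im);cv2.imwrite('pics/w2.png',cv2.resize(im[y0:y0+150,x0:x0+200],None,fx=4,fy=4,interpolation=cv2.INTER_CUBIC))
E
```

```text
[322.91006016 241.6765849 ]
222 166
```

View pics/w2.png

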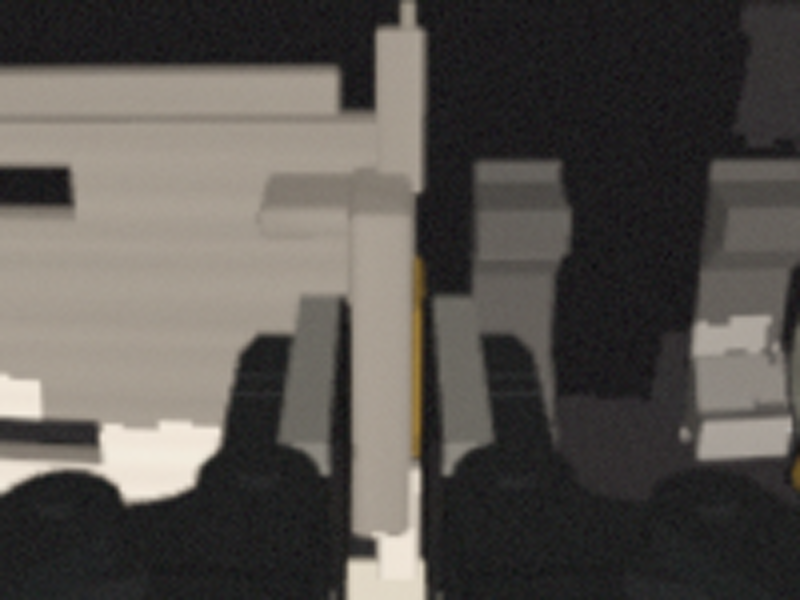

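The picture shows the mark line at crop column ~408 and the wing's front edge at ~425. The stop is therefore about 2.1 mm past the mark on the spring side, so I'll move it back.

To row units: -0.0021 m / 0.5 = -0.0042, -0.001 m / 0.5 = -0.002.

{"name": "creep_tool", "arguments": {"ticks": [[[0,-0.002,0,0,0],[0,-0.0042,0,0,0],[0,-0.0042,0,0,0],[0,-0.0042,0,0,0]]]}}

```text
time: 3.67
ee_pos: [0.5342, 0.0786, 0.0538]
tcp_rot: [180.0, -0.0, 96.5]
wrist_force: [-0.3, 0.8, 5.1]
opening: 0.008
grasp_force: 25.2
```

```bash
python3 - <<'E'
from h import *
im=bot.camera('wrist')[166:206,302:352]
cv2.imwrite('pics/w3.png',cv2.resize(im,None,fx=8,fy=8,interpolation=cv2.INTER_CUBIC))
print(im[2,12:32].sum(1),im[25,12:32].sum(1))
E
```

```text
[ 90  86  85  87  75  90  73  57  96  72  86  73  82 172 392 457 422 293
 134  82] [ 81 167 397 448 459 465 462 464 467 465 462 470 461 407 426 443 397 219
 105  92]
```

View pics/w3.png

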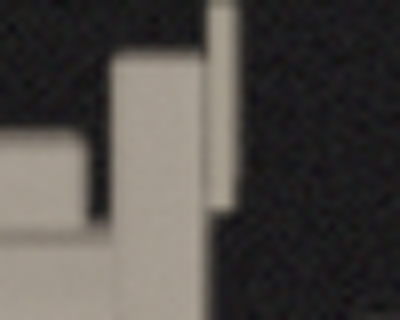

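The edge now stands about 1 mm short of the line centre. I'll nudge it 0.8 mm, release and rise.

To row units: 0.0008 m / 0.5 = 0.0016.

{"name": "creep_tool", "arguments": {"ticks": [[[0,0.0016,0,0,0],[0,0.0016,0,0,0],[0,0.0016,0,0,0],[0,0.0016,0,0,0.024],[0,0.0016,0,0,0.024]]]}}

```text
time: 4.13
ee_pos: [0.5345, 0.0785, 0.0529]
tcp_rot: [-180.0, 0.0, 96.5]
wrist_force: [0.6, 0.1, 0.3]
opening: 0.0239
grasp_force: 0.0
```

```bash
python3 - <<'E'
from h import *
im=bot.camera('wrist')[166:206,302:352]
print(im[2,12:32].sum(1),im[30,12:32].sum(1))
E
```

```text
[ 97  88  92  90  74  75  90  79  92  73  74  85 101 209 396 451 407 223
 110  71] [372 375 359 421 455 462 464 465 461 461 463 462 471 456 356 200 101  87
  82  65]
```

{"name": "creep_tool", "arguments": {"ticks": [[[0,0,-0.06,0,0.024],[0,0,-0.12,0,0],[0,0,-0.12,0,0],[0,0,-0.12,0,0],[0,0,-0.12,0,0]]]}}

```text
time: 4.6
ee_pos: [0.5346, 0.0786, 0.1127]
tcp_rot: [-180.0, 0.0, 96.5]
wrist_force: [-1.6, -0.2, -1.2]
opening: -0.0003
grasp_force: 0.0
```

```bash
python3 - <<'E'
from h import *
shift(H(38,58),.053)
for t in (0.1,.4,.7,1,1.3,1.5,1.571):
    h=14.5*np.cos(t)+11*np.sin(t)+5.5
    print(t,np.round([68+38*np.sin(t)-h*np.cos(t),20+38*np.cos(t)+h*np.sin(t)],1))
E
```

```text
shift -0.0581 -0.0493 0.0597 
0.1 [50.9 59.9]
0.4 [61.5 64. ]
0.7 [74.4 64.3]
1 [87.8 59.5]
1.3 [99.3 49.4]
1.5 [104.7  40.1]
1.571 [106.   36.5]
```

To row units: 0.0597 m / 0.5 = 0.1194, -0.058 m / 0.5 = -0.116.

{"name": "creep_tool", "arguments": {"ticks": [[[-0.06,-0.05,0,0,0],[-0.116,-0.0986,0,0,0],[-0.116,-0.0986,0.06,0,0],[-0.116,-0.0986,0.1194,0,0],[-0.116,-0.0986,0.1194,0,0]]]}}

```text
time: 5.02
ee_pos: [0.4886, 0.0148, 0.0474]
tcp_rot: [-179.5, -0.0, 96.5]
wrist_force: [-1.3, 0.4, -1.4]
opening: -0.0001
grasp_force: 0.0
```

{"name": "creep_tool", "arguments": {"ticks": [[[-0.004,-0.024,0,0,0],[-0.012,-0.047,0,0,0],[-0.0126,-0.0728,0,0,0],[-0.003,-0.0996,0,0,0],[0.006,-0.112,0,0,0]]]}}

```text
time: 5.43
ee_pos: [0.4362, 0.012, 0.0543]
tcp_rot: [180.0, 0.0, 96.5]
wrist_force: [3.8, -2.3, -1.0]
opening: -0.0
grasp_force: 2.0
```

{"name": "creep_tool", "arguments": {"ticks": [[[0.0112,-0.0106,0,0,0],[0.0298,-0.0214,0,0,0],[0.037,-0.024,0,0,0],[0.04,-0.024,0,0,0],[0.04,-0.024,0,0,0]]]}}

```text
time: 5.85
ee_pos: [0.4227, 0.0291, 0.0541]
tcp_rot: [180.0, 0.3, 96.5]
wrist_force: [2.5, -14.8, 2.5]
opening: -0.0002
grasp_force: 7.5
```

To row units: 0.002 m / 0.5 = 0.004.

{"name": "creep_tool", "arguments": {"ticks": [[[0.004,0,0,0,0],[0.004,0,0,0,0],[0.004,0,0,0,0]]]}}

```text
time: 6.1
ee_pos: [0.4227, 0.0296, 0.0541]
tcp_rot: [-180.0, 0.5, 96.4]
wrist_force: [3.1, -24.2, 2.4]
opening: -0.0
grasp_force: 12.5
```

{"name": "creep_tool", "arguments": {"ticks": [[[-0.03,0,0,0,0],[-0.03,0,-0.08,0,0],[-0.03,0,-0.16,0,0.07],[-0.04,0,-0.24,0,0.07],[-0.04,0,-0.24,0,0.07]]]}}

```text
time: 6.52
ee_pos: [0.4265, 0.0127, 0.181]
tcp_rot: [179.5, 0.0, 96.6]
wrist_force: [-0.2, 0.1, 0.2]
opening: 0.0355
grasp_force: 0.0
```

```bash
python3 - <<'E'
from h import *
import pickle
i=bot.camera_info('wrist');im=bot.camera('wrist');pickle.dump(i,open('w4.pkl','wb'))
p=proj('wrist',[*H(40,0),.014],i)[0];print(p)
x0=int(np.clip(p[0]-133,0,373));y0=int(np.clip(p[1]-100,0,200));print(x0,y0)
cv2.imwrite('pics/w4.png',cv2.resize(im[y0:y0+200,x0:x0+266],None,fx=3,fy=3,interpolation=cv2.INTER_CUBIC))
E
```

```text
[384.23587643 126.92450502]
251 26
```

View pics/w4.png

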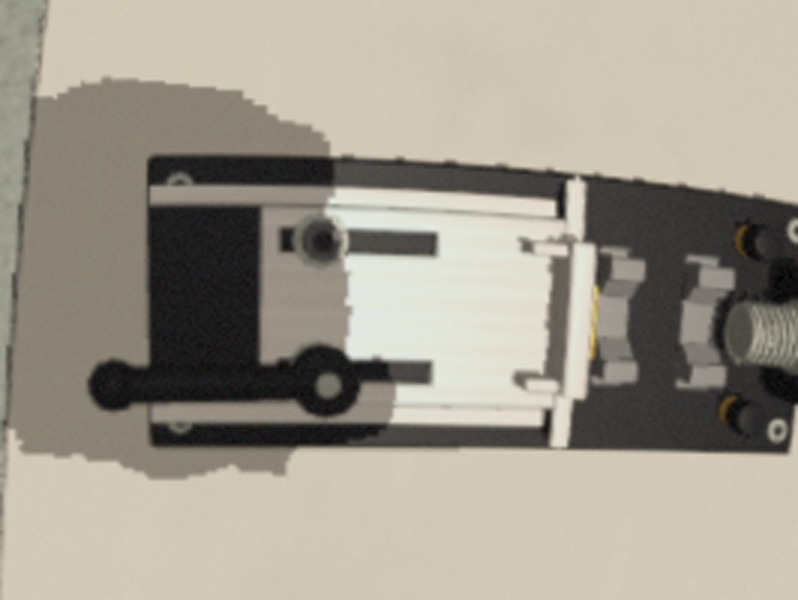

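The lever lies along the base, fully home, and the wing's edge stands on the mark. Now the cell.

To row units: -0.226 m / 0.5 = -0.452, 0.06 m / 0.5 = 0.12.

{"name": "creep_tool", "arguments": {"ticks": [[[-0.452,0.12,0,0,0.07],[-0.452,0.12,0,0,0.07],[-0.452,0.12,0,0,0.07],[-0.452,0.12,0,0,0.07],[-0.452,0.12,0,0,0.07]]]}}

```text
time: 6.98
ee_pos: [0.5005, -0.1827, 0.1725]
tcp_rot: [-179.9, -0.1, 96.6]
wrist_force: [1.4, 0.6, 0.1]
opening: 0.07
grasp_force: 0.0
```

{"name": "creep_tool", "arguments": {"ticks": [[[-0.04,0.012,0,-0.3722,0.07],[-0.04,0.012,0,-0.3722,0.07],[-0.04,0.012,0,-0.3722,0.07],[-0.04,0.012,0,-0.3722,0.07],[-0.04,0.012,0,-0.3722,0.07]]]}}

```text
time: 7.4
ee_pos: [0.5083, -0.2001, 0.1721]
tcp_rot: [-179.9, -0.2, 132.7]
wrist_force: [0.2, 0.6, 0.2]
opening: 0.07
grasp_force: 0.0
```

{"name": "creep_tool", "arguments": {"ticks": [[[0,0,0,-0.1778,0.07],[0,0,0,-0.1778,0.07],[0,0,0,-0.1778,0.07],[0,0,0,-0.1778,0.07],[0,0,0,-0.1778,0.07]]]}}

```text
time: 7.82
ee_pos: [0.5083, -0.1998, 0.1723]
tcp_rot: [180.0, -0.2, 164.8]
wrist_force: [0.3, -0.7, -0.2]
opening: 0.0704
grasp_force: 0.0
```

```bash
python3 - <<'E'
from h import *
import pickle
i=bot.camera_info('wrist');im=bot.camera('wrist');pickle.dump(i,open('w5.pkl','wb'));o=bot.get_obs();print(o['ee_pos'],o['tcp_rot'],o['q'])
p=proj('wrist',[.512,-.211,.017],i)[0];print(p)
x0=int(np.clip(p[0]-80,0,480));y0=int(np.clip(p[1]-60,0,280));print(x0,y0)
cv2.imwrite('pics/w5.png',cv2.resize(im[y0:y0+120,x0:x0+160],None,fx=5,fy=5,interpolation=cv2.INTER_CUBIC))
E
```

```text
[ 0.50832088 -0.19985838  0.17232545] [ 1.79969204e+02 -1.54615778e-01  1.64841126e+02] [-2.14699255e+01  3.72041700e+00 -5.45446985e-01  8.58912000e+01
  1.36127158e-02 -6.31102874e+00]
[307.42102639 191.88401042]
227 131
```

View pics/w5.png

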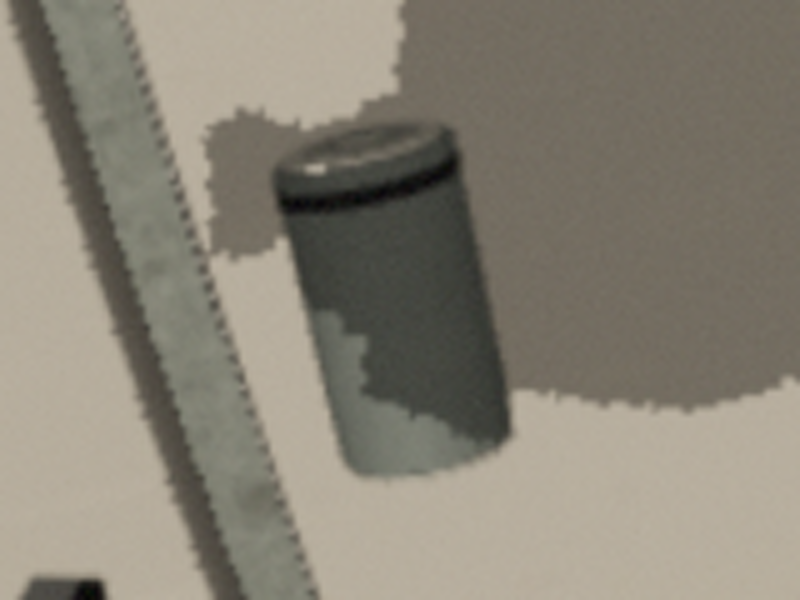

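```bash
python3 - <<'E'
from h import *
import pickle
from scipy.optimize import least_squares
i=pickle.load(open('w5.pkl','rb'))
px=lambda c:np.array([227+c[0]/5-.4,131+c[1]/5-.4])
# local: x towards button from middle of 61.5 length, y left
obs=[((345,460),(-30.75,-17,17)),((512,432),(-30.75,17,17)),((274,178),(29.25,-17,17)),((458,140),(29.25,17,17)),((430,477),(-30.75,0,34)),((380,122),(29.25,0,0.5))]
U=np.array([px(o[0]) for o in obs]);P=np.array([o[1] for o in obs])/1e3
def w(p,P,s):
    c,S=np.cos(p[2]),np.sin(p[2]);return np.c_[p[0]+c*P[:,0]-s*S*P[:,1],p[1]+S*P[:,0]+s*c*P[:,1],P[:,2]]
for s in(1,-1):
    f=lambda p:(proj('wrist',w(p,P,s),i)-U).ravel()
    r=least_squares(f,[.512,-.211,np.radians(164)],loss='soft_l1')
    print(s,r.cost,r.x[:2],np.degrees(r.x[2])%360);print(r.fun.reshape(-1,2).round(1).tolist())
    if r.cost<30: best=r.x
np.save('cell.npy',best)
d=np.array([np.cos(best[2]),np.sin(best[2])])
shift(best[:2]+d*0.0,.05,np.degrees(best[2])%360)
E
```

```text
1 158.77421192180194 [ 0.50923318 -0.2102125 ] 171.43906858846174
[[33.6, -5.0], [-35.1, 4.4], [40.8, -10.4], [-33.5, 1.6], [-1.4, 0.7], [1.6, -0.3]]
-1 7.139870472152312 [ 0.50989496 -0.21146854] 175.42699829242554
[[-0.3, 0.5], [1.1, 0.1], [0.3, -3.3], [0.4, -2.7], [-0.2, 1.4], [-1.6, 1.0]]
shift -0.0046 -0.0108 0.1223 -10.585872116795457
```

The cell shows its dark-ring button end at the top (366,160) and the flat end at (428,460), clear of the desk edge on the left. The fit gives its centre at (0.510,-0.211) and yaw 175.4°. I'll descend slowly and feel for the desk to learn the tip height.

To row units: 0.137 m / 0.5 = 0.274, 0.11 m / 0.5 = 0.22, -10.6 degrees / 180 = -0.0589.

{"name": "creep_tool", "arguments": {"ticks": [[[-0.0092,-0.0216,0,-0.0589,0.052],[-0.0092,-0.0216,0.06,-0.0589,0.052],[-0.0092,-0.0216,0.14,-0.0589,0.052],[-0.0092,-0.0216,0.22,-0.0589,0.052],[-0.0092,-0.0216,0.274,-0.0589,0.052]]], "grip_n": 30}}

```text
time: 8.28
ee_pos: [0.5084, -0.211, 0.0321]
tcp_rot: [179.9, -0.3, 174.9]
wrist_force: [0.5, 0.4, -1.5]
opening: 0.0519
grasp_force: 0.0
```

{"name": "creep_tool", "arguments": {"ticks": [[[0,0,0.004,0,0.052],[0,0,0.008,0,0.052],[0,0,0.012,0,0.052],[0,0,0.016,0,0.052]]]}}

```text
time: 8.62
ee_pos: [0.5114, -0.2125, 0.0307]
tcp_rot: [-179.9, 0.2, 174.9]
wrist_force: [1.3, -0.3, 0.4]
opening: 0.0519
grasp_force: 0.0
```

To row units: 0.004 m / 0.5 = 0.008, 0.002 m / 0.5 = 0.004.

{"name": "creep_tool", "arguments": {"ticks": [[[0,0,0.004,0,0.052],[0,0,0.008,0,0.052],[0,0,0.008,0,0.052]]]}}

```text
time: 8.87
ee_pos: [0.5104, -0.2123, 0.0251]
tcp_rot: [-180.0, 0.0, 174.9]
wrist_force: [-0.4, 0.2, -1.0]
opening: 0.0523
grasp_force: 0.0
```

{"name": "creep_tool", "arguments": {"ticks": [[[0,0,0.004,0,0.052],[0,0,0.008,0,0.052],[0,0,0.008,0,0.052]]]}}

```text
time: 9.12
ee_pos: [0.5104, -0.2123, 0.0216]
tcp_rot: [-180.0, 0.1, 174.9]
wrist_force: [-2.5, 0.5, 9.4]
opening: 0.0518
grasp_force: 4.6
```

To row units: -0.013 m / 0.5 = -0.026.

{"name": "creep_tool", "arguments": {"ticks": [[[0,0,-0.026,0,0.052],[0,0,-0.026,0,0.052],[0,0,-0.026,0,0.02],[0,0,-0.026,0,0.02],[0,0,-0.026,0,0.02]]], "grip_n": 50}}

```text
time: 9.53
ee_pos: [0.5103, -0.2123, 0.0337]
tcp_rot: [-180.0, 0.0, 174.9]
wrist_force: [-1.2, -0.7, 6.7]
opening: 0.0321
grasp_force: 49.1
```

{"name": "creep_tool", "arguments": {"ticks": [[[0,0,0,0,0.02],[0,0,0,0,0.02],[0,0,0,0,0.02]]]}}

```text
time: 9.78
ee_pos: [0.5103, -0.2123, 0.0337]
tcp_rot: [-180.0, 0.0, 174.9]
wrist_force: [-2.4, 0.5, 6.8]
opening: 0.0322
grasp_force: 49.1
```

The rows are not in the units I measure in: shifts go in shares of 50 cm and turns go in shares of 180 degrees. I convert before sending: -0.1 m / 0.5 = -0.2, -0.08 m / 0.5 = -0.16.

{"name": "creep_tool", "arguments": {"ticks": [[[0,0,-0.04,0,0.02],[0,0,-0.1,0,0.02],[0,0,-0.16,0,0.02],[0,0,-0.2,0,0.02],[0,0,-0.2,0,0.02]]], "grip_n": 60}}

```text
time: 10.2
ee_pos: [0.5116, -0.2128, 0.1375]
tcp_rot: [-179.9, 0.3, 174.9]
wrist_force: [0.6, 0.9, -0.6]
opening: 0.0319
grasp_force: 59.5
```

```bash
python3 - <<'E'
from h import *
o=bot.get_obs();print(o['opening'],o['grasp_force'],o['wrist_force'],o['ee_pos'],o['tcp_rot'])
T=o['ee_pos'];out=[]
for n,c in(('scene',T),('side',T),('wrist',T-[0,0,.02])):
    im=bot.camera(n);i=bot.camera_info(n);p=proj(n,c,i)[0];s=60 if n=='wrist' else 33
    x0=int(np.clip(p[0]-s,0,640-2*s));y0=int(np.clip(p[1]-s,0,400-2*s));print(n,p,x0,y0)
    out.append(cv2.resize(im[y0:y0+2*s,x0:x0+2*s],(266,266),interpolation=cv2.INTER_CUBIC));cv2.imwrite(f'pics/{n}6.png',im)
cv2.imwrite('pics/m6.png',np.hstack(out))
E
```

```text
0.03185961491896311 59.47597324848175 [ 0.61448412  0.86201386 -0.64916846] [ 0.51164969 -0.21278546  0.13752853] [-179.90327944    0.30707673  174.94730686]
scene [389.03802645 263.70034559] 356 230
side [352.11652179 229.30083892] 319 196
wrist [317.28798663 267.67003258] 257 207
```

View pics/m6.png

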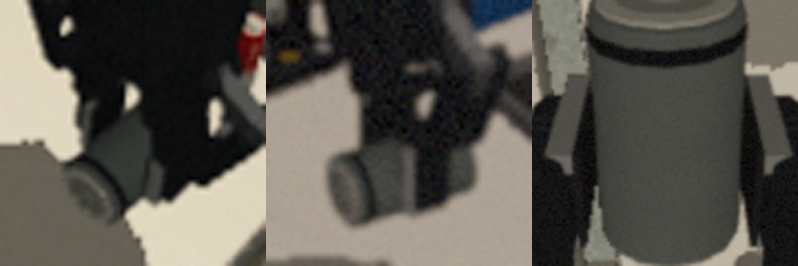

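The cell is held level between the pads, which reach roughly 5 mm below its axis. In the wrist tile the front rim is at ~(670,24) and the flat rim at ~(668,262).

```bash
python3 - <<'E'
from h import *
o=bot.get_obs();T=o['ee_pos'];y=np.radians(o['tcp_rot'][2]);d=np.array([np.cos(y),np.sin(y)]);n=np.array([np.sin(y),-np.cos(y)])
im=cv2.imread('pics/wrist6.png').astype(int).sum(2)
print(im[207:232,319]);print(im[312:327,319])
for v in(22,25,28,255,262):
    q=onz('wrist',(257+137/2.217,207+v/2.217),T[2]+.0003)[:2]-T[:2];print(v,(q@d*1e3).round(1),(q@n*1e3).round(1))
shift(H(-47.5,0),.15,186.6)
print('H',H(-47.5,0))
E
```

```text
[265 234 220 212 214 234 265 278 279 280 324 362 339 240 184 212 224 226
 213 206 219 214 179  85  42]
[222 220 222 212 215 223 213 220 221 217 215 213 221 221 252]
22 31.4 0.0
25 30.8 0.0
28 30.2 0.0
255 -25.2 0.1
262 -27.3 0.1
shift -0.0346 0.299 -0.018 -11.654210810564052
H [0.57050779 0.08276167]
```

To row units: 0.297 m / 0.5 = 0.594, -0.0253 m / 0.5 = -0.0506.

{"name": "creep_tool", "arguments": {"ticks": [[[-0.0506,0.594,0,0,0.02],[-0.0506,0.594,0,0,0.02],[-0.0506,0.594,0,0,0.02],[-0.0506,0.594,0,0,0.02],[-0.0506,0.594,0,0,0.02]]], "grip_n": 90}}

```text
time: 10.77
ee_pos: [0.5451, -0.0051, 0.1314]
tcp_rot: [-180.0, -0.2, 174.9]
wrist_force: [0.5, 0.1, -0.8]
opening: 0.031
grasp_force: 91.1
```

{"name": "creep_tool", "arguments": {"ticks": [[[-0.0158,0.182,0,-0.0644,0.02],[-0.0158,0.182,0,-0.0644,0.02],[-0.0158,0.182,0,-0.0644,0.02],[-0.0158,0.182,0,-0.0644,0.02],[-0.0158,0.182,0,-0.0644,0.02]]]}}

```text
time: 11.18
ee_pos: [0.5611, 0.0832, 0.1316]
tcp_rot: [-180.0, -0.2, -173.4]
wrist_force: [1.1, -0.0, -1.0]
opening: 0.0312
grasp_force: 91.4
```

```bash
python3 -c "
from h import *
print(bot.get_obs()['tcp_rot'],bot.get_obs()['ee_pos'])
shift(H(-38,0),.0712,186.6)"
```

```text
[-1.79975302e+02 -1.75587579e-01 -1.73407951e+02] [0.56110631 0.08322783 0.13164723]
shift 0.0002 -0.0015 0.0604 -0.00795127636581583
```

To row units: 0.0604 m / 0.5 = 0.1208, 0.053 m / 0.5 = 0.106.

{"name": "creep_tool", "arguments": {"ticks": [[[0,-0.003,0.04,0,0.02],[0,-0.003,0.08,0,0.02],[0,-0.003,0.106,0,0.02],[0,-0.003,0.1208,0,0.02],[0,-0.003,0.1208,0,0.02]]]}}

```text
time: 11.6
ee_pos: [0.5611, 0.0804, 0.0712]
tcp_rot: [-180.0, -0.2, -173.5]
wrist_force: [0.4, 0.4, -0.8]
opening: 0.031
grasp_force: 91.4
```

{"name": "creep_tool", "arguments": {"ticks": [[[0,0,0,0,0.02],[0,0,0,0,0.02]]]}}

```text
time: 11.77
ee_pos: [0.5625, 0.0813, 0.0742]
tcp_rot: [180.0, 0.1, -173.5]
wrist_force: [0.2, 0.1, -1.2]
opening: 0.0306
grasp_force: 91.4
```

```bash
python3 - <<'E'
from h import *
o=bot.get_obs();T=o['ee_pos'];p=np.load('holder.npy');q=T[:2]-p[:2];print((q@[np.cos(p[2]),np.sin(p[2])])*1e3,(q@[-np.sin(p[2]),np.cos(p[2])])*1e3,T[2])
im=bot.camera('wrist');cv2.imwrite('pics/wrist7.png',im)
E
```

```text
-39.39169465838617 0.573340968343802 0.07415668630512505
```

To row units: -0.0131 m / 0.5 = -0.0262, -0.003 m / 0.5 = -0.006.

{"name": "creep_tool", "arguments": {"ticks": [[[0,0,0.006,0,0.02],[-0.006,0,0.006,0,0.02],[-0.012,0,0.006,0,0.02],[-0.019,0,0.006,0,0.02],[-0.0262,0,0.006,0,0.02]]]}}

```text
time: 12.23
ee_pos: [0.575, 0.083, 0.0703]
tcp_rot: [-180.0, -0.1, -173.4]
wrist_force: [-5.5, -0.2, 3.1]
opening: 0.0313
grasp_force: 91.6
```

{"name": "creep_tool", "arguments": {"ticks": [[[0,0,0,0,0.02],[0,0,0,0,0.02],[0,0,0,0,0.02]]]}}

```text
time: 12.48
ee_pos: [0.5747, 0.083, 0.0701]
tcp_rot: [-180.0, -0.1, -173.4]
wrist_force: [-4.7, -1.0, 1.5]
opening: 0.0307
grasp_force: 91.6
```

```bash
python3 - <<'E'
from h import *
i=bot.camera_info('wrist');im=bot.camera('wrist');cv2.imwrite('pics/wrist8.png',im)
o=bot.get_obs();T=o['ee_pos'];p=np.load('holder.npy');q=T[:2]-p[:2];print((q@[np.cos(p[2]),np.sin(p[2])])*1e3,(q@[-np.sin(p[2]),np.cos(p[2])])*1e3,T[2])
E
```

```text
-51.698425806051034 0.24600147728535657 0.07010118426678606
```

To row units: -0.002 m / 0.5 = -0.004, -0.001 m / 0.5 = -0.002.

{"name": "creep_tool", "arguments": {"ticks": [[[-0.002,0,0,0,0.02],[-0.004,0,0,0,0.02],[-0.004,0,0,0,0.02],[-0.004,0,0,0,0.02]]]}}

```text
time: 12.87
ee_pos: [0.5765, 0.0832, 0.0701]
tcp_rot: [180.0, -0.1, -173.5]
wrist_force: [-7.0, -1.7, 2.5]
opening: 0.0309
grasp_force: 91.6
```

```bash
python3 - <<'E'
from h import *
f=[]
i=bot.camera_info('wrist');im=bot.camera('wrist');cv2.imwrite('pics/wrist9.png',im)
o=bot.get_obs();T=o['ee_pos'];p=np.load('holder.npy');q=T[:2]-p[:2];print((q@[np.cos(p[2]),np.sin(p[2])])*1e3,(q@[-np.sin(p[2]),np.cos(p[2])])*1e3,T[2],o['wrist_force'])
sc=bot.camera('scene');si=bot.camera('side')
a=cv2.resize(im[130:330,238:398],(480,600),interpolation=cv2.INTER_CUBIC)
pp=proj('scene',T-[0,0,.02],bot.camera_info('scene'))[0].astype(int);ps=proj('side',T-[0,0,.02],bot.camera_info('side'))[0].astype(int)
c=lambda m,p:cv2.resize(m[p[1]-32:p[1]+28,p[0]-32:p[0]+28],(300,300),interpolation=cv2.INTER_CUBIC)
cv2.imwrite('pics/m9.png',np.hstack([a,np.vstack([c(sc,pp),c(si,ps)])]))
E
```

```text
-53.46341237559273 0.243962168609806 0.07008812020093932 [-5.6955367  -0.26300534  2.19692513]
```

View pics/m9.png

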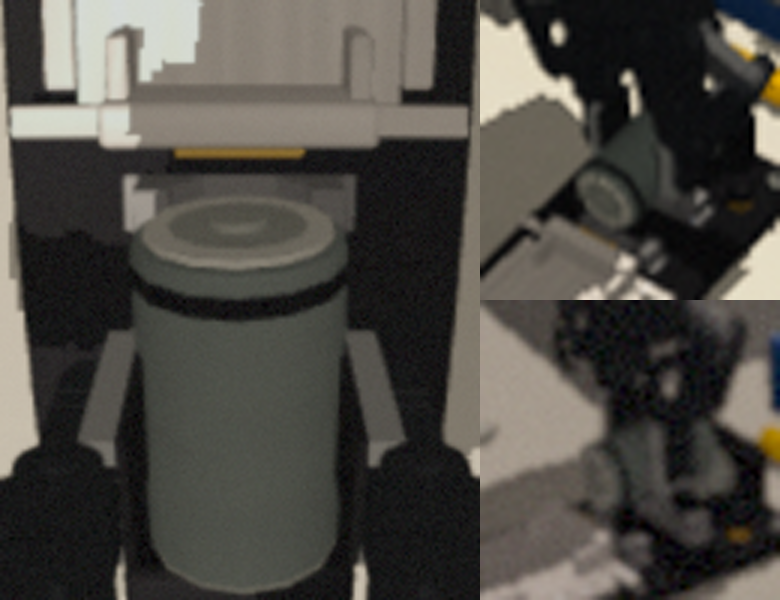

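The wrist tile shows the button at (240,227), the front rim at (240,267), the flat rim at (243,590) and the stop's brass edge at (240,157). The cell is aligned and clear of the stop.

```bash
python3 - <<'E'
from h import *
p=np.load('holder.npy');T=bot.get_obs()['ee_pos']
def L(c,z):
    q=onz('wrist',(238+c[0]/3-.3,130+c[1]/3-.3),z)[:2]-p[:2];return ((q@[np.cos(p[2]),np.sin(p[2])])*1e3).round(1),((q@[-np.sin(p[2]),np.cos(p[2])])*1e3).round(1)
print('button',L((240,227),T[2]-.0167),'front rim',L((240,267),T[2]),'flat',L((243,590),T[2]),'brass',L((240,157),.036),'plate rear',L((240,86),.036),'cell sides',L((131,260),T[2]-.0167),L((348,255),T[2]-.0167),'plate sides',L((98,120),.036),L((380,120),.036))
E
```

```text
button (np.float64(-23.1), np.float64(0.7)) front rim (np.float64(-22.9), np.float64(0.7)) flat (np.float64(-81.8), np.float64(0.3)) brass (np.float64(-16.7), np.float64(0.7)) plate rear (np.float64(-4.4), np.float64(0.7)) cell sides (np.float64(-28.6), np.float64(17.8)) (np.float64(-27.8), np.float64(-16.3)) plate sides (np.float64(-10.1), np.float64(24.8)) (np.float64(-10.2), np.float64(-23.1))
```

To row units: 0.018 m / 0.5 = 0.036, 0.015 m / 0.5 = 0.03.

{"name": "creep_tool", "arguments": {"ticks": [[[0,0,0.01,0,0.02],[0,0,0.02,0,0.02],[0,0,0.03,0,0.02],[0,0,0.036,0,0.02],[0,0,0.036,0,0.02]]]}}

```text
time: 13.43
ee_pos: [0.576, 0.0831, 0.0514]
tcp_rot: [-180.0, -0.2, -173.5]
wrist_force: [-6.3, -0.6, -2.9]
opening: 0.0311
grasp_force: 91.6
```

{"name": "creep_tool", "arguments": {"ticks": [[[0,0,0,0,0.02],[0,0,0,0,0.02]]]}}

```text
time: 13.6
ee_pos: [0.5757, 0.0831, 0.0509]
tcp_rot: [-180.0, -0.2, -173.5]
wrist_force: [-6.8, -0.5, -3.5]
opening: 0.0314
grasp_force: 91.6
```

To row units: 0.004 m / 0.5 = 0.008, 0.003 m / 0.5 = 0.006.

{"name": "creep_tool", "arguments": {"ticks": [[[0.002,0,0.001,0,0.02],[0.004,0,0.002,0,0.02],[0.006,0,0.002,0,0.02],[0.008,0,0.002,0,0.02],[0.008,0,0.002,0,0.02]]]}}

```text
time: 14.02
ee_pos: [0.5727, 0.0827, 0.0508]
tcp_rot: [-180.0, -0.1, -173.5]
wrist_force: [-5.4, -0.6, -2.5]
opening: 0.0315
grasp_force: 91.5
```

```bash
python3 - <<'E'
from h import *
o=bot.get_obs();p=np.load('holder.npy');q=o['ee_pos'][:2]-p[:2];print((q@[np.cos(p[2]),np.sin(p[2])])*1e3,o['ee_pos'][2],o['wrist_force'])
E
```

```text
-49.62303284103877 0.05079636146518634 [-5.44601082 -0.57339629 -2.54477899]
```

{"name": "creep_tool", "arguments": {"ticks": [[[0,0,0,0,0.036],[0,0,0,0,0.04],[0,0,0,0,0.05],[0,0,0,0,0.055],[0,0,0,0,0.055]]], "grip_n": 20}}

```text
time: 14.43
ee_pos: [0.5736, 0.0829, 0.0516]
tcp_rot: [180.0, 0.1, -173.5]
wrist_force: [0.6, 0.3, -0.1]
opening: 0.0549
grasp_force: 0.0
```

{"name": "creep_tool", "arguments": {"ticks": [[[0,0,-0.04,0,0.055],[0,0,-0.1,0,0.055],[0,0,-0.18,0,0.055],[0,0,-0.24,0,0.055],[0,0,-0.24,0,0.055]]]}}

```text
time: 14.85
ee_pos: [0.5754, 0.0831, 0.1786]
tcp_rot: [180.0, 0.6, -173.5]
wrist_force: [1.1, -0.7, 0.9]
opening: 0.055
grasp_force: 0.0
```

```bash
python3 - <<'E'
from h import *
im=bot.camera('wrist');im=bot.camera('wrist');i=bot.camera_info('wrist')
p=proj('wrist',[*H(-47,0),.033],i)[0].astype(int);print(p)
y0=min(max(p[1]-75,0),250);x0=p[0]-100;print(x0,y0)
cv2.imwrite('pics/w10raw.png',im);cv2.imwrite('pics/w10.png',cv2.resize(im[y0:y0+150,x0:x0+200],None,fx=4,fy=4,interpolation=cv2.INTER_CUBIC))
E
```

```text
[318 184]
218 109
```

I've used all ten views, so I'll check the seating numerically by sampling brightness along the cell's top line and across it.

```bash
python3 - <<'E'
from h import *
im=bot.camera('wrist').astype(float).mean(2);cv2.imwrite('pics/w11.png',im);i=bot.camera_info('wrist')
def S(x,y,z):
    u=proj('wrist',[*H(x,y),z/1e3],i)[0];return cv2.getRectSubPix(im.astype(np.float32),(1,1),tuple(map(float,u)))[0,0]
print('axis z50',[(x,int(S(x,.7,50))) for x in range(-92,6,2)])
for x in(-70,-30): print('across',x,[(y,int(S(x,y,33))) for y in range(-26,28,2)])
print('stop z36',[(x,int(S(x,19,36))) for x in range(-24,4,2)])
print('mark',[(x,int(S(x,-43.5,14))) for x in range(-24,-8)],'wing',[(x,int(S(x,-38,19))) for x in range(-24,-8)])
E
```

```text
axis z50 [(-92, 47), (-90, 134), (-88, 144), (-86, 151), (-84, 92), (-82, 86), (-80, 90), (-78, 101), (-76, 87), (-74, 80), (-72, 79), (-70, 77), (-68, 77), (-66, 76), (-64, 78), (-62, 77), (-60, 78), (-58, 76), (-56, 77), (-54, 77), (-52, 77), (-50, 76), (-48, 76), (-46, 76), (-44, 76), (-42, 77), (-40, 77), (-38, 78), (-36, 79), (-34, 75), (-32, 77), (-30, 78), (-28, 77), (-26, 64), (-24, 21), (-22, 55), (-20, 78), (-18, 99), (-16, 99), (-14, 95), (-12, 102), (-10, 127), (-8, 131), (-6, 133), (-4, 114), (-2, 115), (0, 125), (2, 127), (4, 126)]
across -70 [(-26, 39), (-24, 30), (-22, 17), (-20, 19), (-18, 25), (-16, 55), (-14, 65), (-12, 67), (-10, 71), (-8, 72), (-6, 75), (-4, 74), (-2, 75), (0, 77), (2, 76), (4, 76), (6, 74), (8, 79), (10, 103), (12, 105), (14, 107), (16, 91), (18, 53), (20, 47), (22, 45), (24, 33), (26, 36)]
across -30 [(-26, 22), (-24, 24), (-22, 23), (-20, 60), (-18, 70), (-16, 69), (-14, 64), (-12, 68), (-10, 69), (-8, 73), (-6, 73), (-4, 68), (-2, 69), (0, 66), (2, 66), (4, 61), (6, 65), (8, 67), (10, 103), (12, 113), (14, 103), (16, 92), (18, 124), (20, 142), (22, 121), (24, 42), (26, 23)]
stop z36 [(-24, 152), (-22, 91), (-20, 53), (-18, 51), (-16, 52), (-14, 131), (-12, 208), (-10, 212), (-8, 211), (-6, 151), (-4, 121), (-2, 143), (0, 138), (2, 127)]
mark [(-24, 36), (-23, 34), (-22, 35), (-21, 39), (-20, 39), (-19, 39), (-18, 48), (-17, 69), (-16, 97), (-15, 85), (-14, 71), (-13, 68), (-12, 61), (-11, 49), (-10, 40), (-9, 36)] wing [(-24, 24), (-23, 27), (-22, 21), (-21, 18), (-20, 22), (-19, 23), (-18, 23), (-17, 30), (-16, 76), (-15, 121), (-14, 127), (-13, 128), (-12, 129), (-11, 125), (-10, 85), (-9, 45)][ WARN:0@0.981] global loadsave.cpp:1063 imwrite_ Unsupported depth image for selected encoder is fallbacked to CV_8U.
```

```bash
python3 - <<'E'
from h import *
for n in('scene','side'):
    im=bot.camera(n).astype(np.float32).mean(2);i=bot.camera_info(n)
    p=np.load('holder.npy');c=i['extrinsics'][:3,3]-[*H(-47,0),.033]
    cy=c[:2]@[-np.sin(p[2]),np.cos(p[2])];a=np.arctan2(c[2],cy) # view direction in the holder yz plane
    t=np.array([-np.sin(a),np.cos(a)])   # upper silhouette direction
    def S(x,s):
        u=proj(n,[*H(x,s*t[0]),.033+s*t[1]/1e3],i)[0];return int(cv2.getRectSubPix(im,(1,1),tuple(map(float,u)))[0,0])
    for x in(-70,-48,-30): print(n,'across',x,[(s,S(x,s)) for s in range(-26,27,2)])
    m=np.array([np.cos(a),np.sin(a)])*17
    print('along',[(x,int(cv2.getRectSubPix(im,(1,1),tuple(map(float,proj(n,[*H(x,m[0]),.033+m[1]/1e3],i)[0])))[0,0])) for x in range(-90,-4,2)])
E
```

```text
scene across -70 [(-26, 80), (-24, 56), (-22, 79), (-20, 115), (-18, 106), (-16, 70), (-14, 49), (-12, 57), (-10, 60), (-8, 57), (-6, 55), (-4, 57), (-2, 56), (0, 55), (2, 56), (4, 56), (6, 55), (8, 55), (10, 54), (12, 52), (14, 49), (16, 45), (18, 33), (20, 18), (22, 11), (24, 9), (26, 27)]
scene across -48 [(-26, 10), (-24, 10), (-22, 9), (-20, 11), (-18, 13), (-16, 20), (-14, 36), (-12, 48), (-10, 49), (-8, 52), (-6, 54), (-4, 56), (-2, 56), (0, 57), (2, 57), (4, 58), (6, 57), (8, 55), (10, 54), (12, 52), (14, 49), (16, 44), (18, 32), (20, 17), (22, 11), (24, 10), (26, 13)]
scene across -30 [(-26, 79), (-24, 56), (-22, 65), (-20, 86), (-18, 85), (-16, 54), (-14, 39), (-12, 53), (-10, 68), (-8, 85), (-6, 95), (-4, 103), (-2, 114), (0, 111), (2, 91), (4, 81), (6, 80), (8, 74), (10, 62), (12, 53), (14, 41), (16, 30), (18, 18), (20, 8), (22, 8), (24, 10), (26, 12)]
along [(-90, 136), (-88, 150), (-86, 127), (-84, 98), (-82, 98), (-80, 108), (-78, 111), (-76, 104), (-74, 105), (-72, 108), (-70, 102), (-68, 96), (-66, 77), (-64, 57), (-62, 56), (-60, 55), (-58, 55), (-56, 55), (-54, 56)
[... 933 characters left out ...]
16, 51), (-14, 59), (-12, 68), (-10, 75), (-8, 78), (-6, 82), (-4, 89), (-2, 93), (0, 90), (2, 86), (4, 89), (6, 95), (8, 85), (10, 69), (12, 55), (14, 47), (16, 58), (18, 75), (20, 86), (22, 88), (24, 85), (26, 88)]
along [(-90, 99), (-88, 103), (-86, 104), (-84, 112), (-82, 115), (-80, 116), (-78, 105), (-76, 98), (-74, 94), (-72, 93), (-70, 92), (-68, 89), (-66, 82), (-64, 75), (-62, 69), (-60, 67), (-58, 63), (-56, 62), (-54, 62), (-52, 64), (-50, 62), (-48, 52), (-46, 59), (-44, 61), (-42, 61), (-40, 61), (-38, 62), (-36, 61), (-34, 66), (-32, 69), (-30, 66), (-28, 57), (-26, 64), (-24, 75), (-22, 88), (-20, 91), (-18, 88), (-16, 81), (-14, 84), (-12, 87), (-10, 93), (-8, 99), (-6, 98)]
```

```bash
python3 -c "
from workcell import bot
print(bot.job_done())"
```

```text
the job is handed in; nothing more can be done
None
```

I handed the job in: the stop is on the mark, the clamp lever is home, and the cell measured seated level between the spring and the contact. `job_done()` gave no verdict, and I confirmed the final seating only by sampling pixel brightness because my ten views were used up.

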